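# Hand in the hot-desk kit: stack it in the return tray

## Task

Clear the hot desk for the next person: in the middle of the dark wooden tray, build one neat flat stack with the silver docking station at the bottom, then the orange power bank, then the blue portable drive, and the black mouse right way up on top, each centred on the one below with its long side along the tray's long side. Put them in one at a time in that order, set each down gently rather than dropping it, and leave the mug, stapler, USB stick and sticky notes where they are; the white tray is not for this kit.

Things in the scene. Friction and masses are not known exactly. Their poses are not given: they have to be found in the camera images.
- wood_tray: dark brown wooden return tray, fixed to the desk: 174 mm long (its x) by 108 mm wide (its y) by 12 mm high, open at the top, walls 5 mm thick, inner floor 164 x 98 mm and 5 mm above the desk. Origin at the centre of its underside, z up.
- white_tray: white plastic tray of the same shape and size as the wooden one, fixed to the desk; not used in this job. Origin at the centre of its underside, x along its length.
- dock: docking station: silver aluminium slab with a dark stripe across one end of its top, 130 mm long (its x) by 64 mm wide (its y) by 26 mm high, about 0.35 kg, loose, lying flat. Origin at the centre of its underside, z up.
- bank: power bank: orange plastic slab, 112 mm long (its x) by 62 mm wide (its y) by 18 mm thick, about 0.22 kg, loose, lying flat. Origin at the centre of its underside, z up.
- drive: portable drive: blue plastic slab with a small dark square on top, 92 mm long (its x) by 58 mm wide (its y) by 14 mm thick, about 0.12 kg, loose, lying flat. Origin at the centre of its underside, z up.
- mouse: computer mouse: black, red wheel near its front (+x), 86 mm long (its x) by 54 mm wide (its y) by 34 mm high, about 0.1 kg, loose, right way up. Its flanks are upright and 54 mm apart for the lowest 20 mm (edges rounded at 6 mm); above that it steps in to a narrower back. Origin at the centre of its underside, z up.
- mug: bystander: white ceramic mug, 80 mm across, 92 mm high, handle to its +y, loose. Origin at the centre of its underside.
- stapler: bystander: red and black stapler, 132 x 32 x 51 mm, long side along its x, loose. Origin at the centre of its underside.
- usb: bystander: green USB stick, 58 x 20 x 9 mm, long side along its x, loose. Origin near the centre of its underside.
- notes: bystander: block of yellow sticky notes, 50 x 50 x 18 mm, loose. Origin at the centre of its underside.

How it is judged:
By the outcome, as a careful person would: the job done as asked, in the order asked, and still so for the second after the job is handed in, with the robot touching nothing.
It also fails if it takes over 99 s, if anything falls off the work surface, if the arm or the gripper's body presses on something with over 40 N, if the wrist force passes 120 N, or if a joint passes its speed limit or range.

## Robot

A 6-joint arm with a two-finger parallel gripper is mounted at the origin on the work surface. World frame = base frame: x ahead of the robot, y to its left, z up, the work surface at z = 0. Lengths are in m, angles in rad, forces in N, time in s.
With the tool pointing down it reaches from about 0.375 to 0.9 m from the base axis. Payload 3.1 kg.
Tool frame: the origin (TCP) lies at the very end of the fingers, on their centre line; the grasp point (between the pads) lies 19 mm behind it; z points along the fingers, y is the line along which they close (so a half turn about z gives the same grasp; the last joint's range is limited). The gripper opens to 87 mm and grips with 3 to 60 N. Pads are 19 mm wide; open, the fingers measure 117 mm over their backs; the gripper's body (75 mm by 190 mm) begins 51 mm behind the grasp point.
Start: joints at [-1.468, 0.527, 1.433, -0, 1.181, -0.178], TCP at [0.174, -0.6, 0.223] pointing down, gripper open.
Joint ranges: [-3.08, 3.08], [-0.75, 2.2], [0.22, 2.44], [-1.43, 4.57], [0, 2.65], [-2.85, 2.85]. Speed limits (rad/s): [2.79, 2.79, 3.14, 3.14, 3.14, 3.14].

## Interface

Orientations are given as a unit quaternion [x, y, z, w].
In Python, from plant import ctrl, cams, workorder, spotter gives the robot as it stands. The module is installed in compiled form; this text tells all that it offers.
- The arm moves only by the tool drive_tool, never from a script. Its argument "deltas" is one flat list of numbers, 4 for each row, row after row: the shift along the tool's x, y, z in m, then the turn about the tool's z in rad. In form: [dx, dy, dz, spin, dx, dy, dz, spin, ...]. A call has 1 to 12 rows; each row shifts and turns the commanded pose from where the row before left it, along the tool's axes as they then stand; what a row does not reach is not made up. A row lasts 1/12 s, in which the tool goes at most 41.7 mm and 7.16 degrees, less where a joint would pass 70% of its speed; a pose out of reach is approached as far as the arm can. A call with a gripper value outside its range is refused whole. "fingers" is the finger opening in m, from 0 to 0.087, set as the call begins (left out, the last holds). The fingers move at their own pace and stop on an object; "squeeze" is the grip in N (left out, the last holds). Time passes only in rows, so rows that do not move let the fingers close. It gives the time, the measured TCP pose, the force, the opening and the grip force at its end, in the units of the state.
- ctrl.get_obs(): the state, without advancing time (a new reading comes with each control period).
- cams.get_image(name): name is "side" or "top"; returns a dict with "pixels" (400x640x3 uint8, blue, green, red), "range_z" (400x640 float32, m along the optical axis (not along the pixel's ray), 0 where there is no reading), "vertical_fov" (degrees; the focal length in pixels is half the picture's height over the tangent of half this angle, whatever the lens; pixels are square), "cx", "cy" (the principal point, pixels), "view" (4x4, takes a point from world to camera coordinates). Camera axes: x right, y up, looking along -z (the intrinsics and any distortion apply to the point x, -y, -z); pixel columns grow to the right and rows downward; lengths in m; the calibration is good to about 2 mm. A picture is of the moment at which its call begins.
- workorder.hand_in(): hands the job in; it is judged then, once.
Trained networks look in the newest picture that a camera, given by its name, has taken for a name from the list of things; names that differ only in an ending like _2 or _b are one class to them, and where a whole thing is asked for, a point or a joint stands for the part that bears it (a point fixed in the world has none). Each returns a list of dicts, best first, with "score" (0 to 1); they miss things now and then, are a little off and sometimes report something else, mostly with a low value. They report only what shows in the picture. A call takes as long as a camera call.
- spotter.search_frame(name, camera): "box" ([left, top, right, bottom] as shares, 0 to 1, of the picture: columns of its width, rows of its height, round what is visible of it).
- spotter.trace(name, camera): "mask" (400x640 bool, what is visible of it) and "box" ([left, top, right, bottom] as shares, 0 to 1, of the picture: columns of its width, rows of its height, round what is visible of it).
The state is a dict: "clock": time; "joints": joint angles; "joint_vel": joint speeds; "effort": joint torques, N m; "position": TCP position; "ee_rot": TCP orientation; "force": force on the tool from outside, world axes, zero at the start; "wrist_torque": the same for the moment, N m; "opening": finger opening in m; "grasp_force": force on a finger pad.
Only numpy, scipy, OpenCV 4.12 (cv2) and the standard library are available. Lean on these libraries where they do the work, as an engineer would, in place of code of your own. Each camera call takes 0.05 s, during which the arm holds its last target. There are 200 camera calls.

## Working session

There is one attempt and no reset: what is moved stays moved. The work goes in short steps, Python scripts to look and compute and a tool call to move; the robot and the scene stay as the last step left them, time stands still between calls to the robot, and variables do not carry over. Pictures are saved under pics/ and viewed, at most 14 in all, crops included, and the job is handed in when it is done.

Besides the shell and the picture viewer there is one more tool, called after "Request:" by a JSON object that holds its "op" and its "data", one argument or row to a line. drive_tool: Moves the arm, as the interface text tells. Its arguments: {"type":"object","properties":{"deltas":{"type":"array"},"fingers":{"type":"number"},"squeeze":{"type":"number"}},"required":["deltas"]}

```bash
mkdir -p pics; ls; python3 - <<'E'
from plant import ctrl,cams
import cv2,numpy as np
for n in("top","side"):
    d=cams.get_image(n); cv2.imwrite(f"pics/{n}0.png",d["pixels"]); print(n,d["vertical_fov"],d["cx"],d["cy"],np.round(d["view"],4).tolist(),[k for k in d])
print(ctrl.get_obs())
E
```

```text
pics
top 45.554142026348515 318.06244657950657 194.17401253015348 [[-0.0219, -0.9997, -0.0103, 0.0208], [0.9937, -0.0229, 0.1095, -0.5135], [-0.1097, -0.0078, 0.9939, -1.4968], [0.0, 0.0, 0.0, 1.0]] ['pixels', 'range_z', 'vertical_fov', 'cx', 'cy', 'view']
side 50.19972198565983 316.3509130920233 193.71732051906096 [[-0.9998, -0.0184, 0.0051, 0.513], [0.0172, -0.7449, 0.667, -0.0184], [-0.0085, 0.667, 0.745, -1.1378], [0.0, 0.0, 0.0, 1.0]] ['pixels', 'range_z', 'vertical_fov', 'cx', 'cy', 'view']
{'clock': 0.1, 'joints': array([-1.46750121e+00,  5.28363252e-01,  1.43378652e+00, -4.34552576e-06,
        1.18142006e+00, -1.78488293e-01]), 'joint_vel': array([ 0.00065275, -0.00087625, -0.00234238, -0.0001446 , -0.00011873,
        0.00032278]), 'effort': array([-2.56533958e-04, -4.40984988e+01, -1.77150124e+01,  6.34484715e-02,
        5.33373782e-02, -4.11994449e-05]), 'position': array([ 0.17375695, -0.59966156,  0.22167169]), 'ee_rot': array([ 9.90090571e-01,  1.40426790e-01,  3.51509452e-05, -9.87966298e-04]), 'force': array([ 0.43270215, -0.29460749, -0.43654628]), 'wrist_torque': array([-0.02968421, -0.02251447, -0.00789509]), 'grasp_force': 0.0, 'opening': 0.0868552844221122}
```

View pics/top0.png

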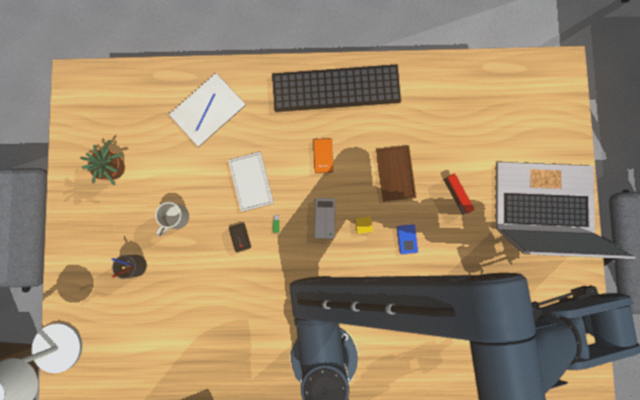

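View pics/side0.png

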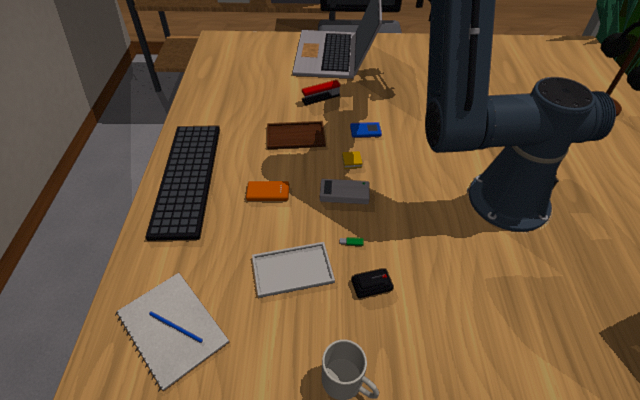

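The top view shows the wooden tray (395,173), dock (324,218), bank (323,155), drive (407,240), mouse (239,237) and notes (364,226). The side view shows all of them unobstructed as well. Next I'll fit box models to the network masks.

```bash
cat > h.py <<'E'
from plant import ctrl,cams,spotter
import cv2,numpy as np
from scipy.optimize import minimize
D=dict(wood_tray=(.174,.108,.012),dock=(.13,.064,.026),bank=(.112,.062,.018),drive=(.092,.058,.014),mouse=(.086,.054,.02),
 white_tray=(.174,.108,.012),stapler=(.132,.032,.051),usb=(.058,.02,.009),notes=(.05,.05,.018),mug=(.08,.08,.092))
def proj(d,P):
    c=np.c_[P,np.ones(len(P))]@np.array(d["view"]).T
    f=200/np.tan(np.radians(d["vertical_fov"])/2)
    return np.c_[d["cx"]+f*c[:,0]/-c[:,2], d["cy"]-f*c[:,1]/-c[:,2]]
def back(d,m):
    f=200/np.tan(np.radians(d["vertical_fov"])/2)
    v,u=np.nonzero(m&(d["range_z"]>0)); z=d["range_z"][v,u]
    c=np.c_[(u-d["cx"])/f*z,-(v-d["cy"])/f*z,-z,np.ones(len(z))]
    return (c@np.linalg.inv(d["view"]).T)[:,:3]
def corners(p,s,z0):
    c,n=np.cos(p[2]),np.sin(p[2])
    return np.array([[p[0]+c*a*s[0]-n*b*s[1],p[1]+n*a*s[0]+c*b*s[1],z0+h*s[2]] for a in(-.5,.5) for b in(-.5,.5) for h in(0,1)])
def iou(d,m,p,s,z0,K=8):
    hull=cv2.convexHull(proj(d,corners(p,s,z0)).astype(np.float32))
    o=np.floor(hull[:,0].min(0)).astype(int)-12; w=np.ceil(hull[:,0].max(0)).astype(int)+12-o
    im=np.zeros((w[1]*K,w[0]*K),np.uint8)
    cv2.fillConvexPoly(im,np.round(((hull-o+.5)*K-.5)*16).astype(np.int32),1,shift=4)
    cov=cv2.resize(im.astype(np.float32),(int(w[0]),int(w[1])),interpolation=cv2.INTER_AREA)
    x0,y0=max(o[0],0),max(o[1],0); M=np.zeros(cov.shape,np.float32)
    sub=m[y0:o[1]+w[1],x0:o[0]+w[0]]; M[y0-o[1]:y0-o[1]+sub.shape[0],x0-o[0]:x0-o[0]+sub.shape[1]]=sub
    i=np.minimum(cov,M).sum(); return i/(cov.sum()+m.sum()-i)
def fit(views,name,z0=0.,init=None):
    """views: list of (d,mask)"""
    s=D[name]
    if init is None:
        P=back(*views[0]); P=P[P[:,2]>P[:,2].max()-.012] if name!="mouse" else P
        (x,y),(w,h),a=cv2.minAreaRect(P[:,:2].astype(np.float32)); a=np.radians(a)+(np.pi/2 if h>w else 0)
        init=(x,y,(a+np.pi/2)%np.pi-np.pi/2)
    best=None
    for da in(0,.12,-.12):
        q=np.array(init)+[0,0,da]
        r=minimize(lambda p:-np.mean([iou(d,m,p,s,z0) for d,m in views]),q,method="Nelder-Mead",
          options=dict(initial_simplex=q+np.array([[0,0,0],[.008,0,0],[0,.008,0],[0,0,.15]]),xatol=1e-4,fatol=1e-5))
        if best is None or r.fun<best.fun:best=r
    return best.x,-best.fun
def look(names,cs=("top","side")):
    out={n:{} for n in names}
    for c in cs:
        d=cams.get_image(c)
        for n in names:
            t=spotter.trace(n,c)
            if t: out[n][c]=(d,t[0]["mask"],t[0]["score"])
            else: print("missed",n,c)
    return out
E
python3 - <<'E'
from h import *
import pickle
o=look(list(D)[:6]+["stapler","usb","notes","mug"])
pickle.dump(o,open("o0.pkl","wb"))
for n in list(D):
    z0=0
    for cs in (("top",),("side",),("top","side")):
        v=[o[n][c][:2] for c in cs if c in o[n]]
        if v:
            p,f=fit(v,n); print(n,cs,np.round(p,4),round(f,3),[round(float(o[n][c][2]),2) for c in cs])
print(ctrl.get_obs()["clock"])
E
```

```text
wood_tray ('top',) [ 0.5796 -0.2457  0.1016] 0.968 [0.67]
wood_tray ('side',) [ 0.582  -0.2505  0.0961] 0.967 [0.73]
wood_tray ('top', 'side') [ 0.581  -0.2477  0.095 ] 0.943 [0.67, 0.73]
dock ('top',) [ 0.4381 -0.0113 -0.0624] 0.922 [0.55]
dock ('side',) [ 0.4382 -0.0146 -0.0485] 0.932 [0.63]
dock ('top', 'side') [ 0.4382 -0.0124 -0.0562] 0.923 [0.55, 0.63]
bank ('top',) [ 0.6417 -0.011   0.0246] 0.925 [0.93]
bank ('side',) [ 0.6447 -0.0152  0.0614] 0.88 [0.94]
bank ('top', 'side') [ 0.6433 -0.0111  0.0243] 0.895 [0.93, 0.94]
drive ('top',) [ 0.3647 -0.2742  0.0797] 0.918 [0.8]
drive ('side',) [ 0.3659 -0.2809  0.0271] 0.888 [0.97]
drive ('top', 'side') [ 0.3651 -0.2753  0.0832] 0.88 [0.8, 0.97]
mouse ('top',) [0.3811 0.2637 0.2756] 0.939 [0.91]
mouse ('side',) [0.3831 0.2593 0.2369] 0.86 [0.62]
mouse ('top', 'side') [0.3812 0.263  0.2745] 0.89 [0.91, 0.62]
white_tray ('top',) [0.5628 0.2262 0.2465] 0.957 [0.6]
white_tray ('side',) [0.5648 0.2248 0.2366] 0.974 [0.75]
white_tray ('top', 'side') [0.5642 0.2256 0.2401] 0.959 [0.6, 0.75]
stapler ('top',) [ 0.5048 -0.4408  0.4353] 0.872 [0.92]
stapler ('side',) [ 0.5075 -0.4456  0.4918] 0.907 [0.61]
stapler ('top', 'side') [ 0.5057 -0.4425  0.4742] 0.875 [0.92, 0.61]
usb ('top',) [ 0.4129 -0.135  -2.1921] 0.463 [0.69]
usb ('side',) [ 0.5828 -0.215  -0.2089] 0.089 [0.65]
usb ('top', 'side') [ 0.4129 -0.135  -2.1921] 0.232 [0.69, 0.65]
notes ('top',) [ 0.4108 -0.1363 -1.4488] 0.854 [0.74]
notes ('side',) [ 0.4148 -0.1382 -1.4566] 0.94 [0.66]
notes ('top', 'side') [ 0.4133 -0.1372 -1.4845] 0.867 [0.74, 0.66]
mug ('top',) [0.4501 0.4691 0.1612] 0.768 [0.66]
mug ('side',) [0.4534 0.4671 0.0757] 0.793 [0.86]
mug ('top', 'side') [0.4516 0.4685 0.1574] 0.779 [0.66, 0.86]
1.2
```

```bash
cat > go.py <<'E'
import sys,math
from plant import ctrl
def plan(*way):
    """way: (x,y,z,yaw,step) ; prints tool-frame shift, spin, rows"""
    o=ctrl.get_obs(); x,y,z=o["position"]; q=o["ee_rot"]; w=2*math.atan2(q[1],q[0])
    print("now",round(o["clock"],2),[round(float(v),4) for v in(x,y,z,w)])
    for X,Y,Z,W,st in way:
        s=((w-W+math.pi/2)%math.pi-math.pi/2); sp=[max(1,math.ceil(abs(s)/.11)),round(s,4)]
        dx,dy=X-x,Y-y; W2=w-s; c,n=math.cos(W2),math.sin(W2)
        t=(c*dx+n*dy,n*dx-c*dy,z-Z); N=max(1,math.ceil(math.hypot(*t)/st))
        print("spin",sp[1],"in",sp[0],"->",round(sp[1]/sp[0],4),"| shift",[round(v,4) for v in t],"rows",N,[round(v/N,4) for v in t])
        x,y,z,w=X,Y,Z,W2
E
python3 -c "
from go import *
plan((.5,-.35,.16,-.055,.035),(.438,-.013,.08,-.055,.035))"
```

```text
now 1.2 [0.1738, -0.6003, 0.2226, 0.2818]
spin 0.3368 in 4 -> 0.0842 | shift [np.float64(0.3119), np.float64(-0.2679), np.float64(0.0626)] rows 12 [np.float64(0.026), np.float64(-0.0223), np.float64(0.0052)]
spin 0.0 in 1 -> 0.0 | shift [-0.0804, -0.3331, 0.08] rows 11 [-0.0073, -0.0303, 0.0073]
```

Request:
{"op": "drive_tool", "data": {
  "deltas": [0,0,0,0.0842,0,0,0,0.0842,0,0,0,0.0842,0,0,0,0.0842,0.026,-0.0223,0.0052,0,0.026,-0.0223,0.0052,0,0.026,-0.0223,0.0052,0,0.026,-0.0223,0.0052,0,0.026,-0.0223,0.0052,0,0.026,-0.0223,0.0052,0,0.026,-0.0223,0.0052,0,0.026,-0.0223,0.0052,0],
  "fingers": 0.087
}}

```text
clock: 2.2
position: [0.3925, -0.4326, 0.1809]
ee_rot: [1.0, -0.028, 0.0, 0.0]
force: [-0.9, -0.2, -0.9]
opening: 0.0872
grasp_force: 0.0
```

Request:
{"op": "drive_tool", "data": {
  "deltas": [0.026,-0.0223,0.0052,0,0.026,-0.0223,0.0052,0,0.026,-0.0223,0.0052,0,0.026,-0.0223,0.0052,0,-0.0073,-0.0303,0.0073,0,-0.0073,-0.0303,0.0073,0,-0.0073,-0.0303,0.0073,0,-0.0073,-0.0303,0.0073,0,-0.0073,-0.0303,0.0073,0,-0.0073,-0.0303,0.0073,0]
}}

```text
clock: 3.03
position: [0.4662, -0.1651, 0.1163]
ee_rot: [1.0, -0.028, 0.0, 0.0]
force: [1.0, 0.6, -1.0]
opening: 0.0871
grasp_force: 0.0
```

Request:
{"op": "drive_tool", "data": {
  "deltas": [-0.0073,-0.0303,0.0073,0,-0.0073,-0.0303,0.0073,0,-0.0073,-0.0303,0.0073,0,-0.0073,-0.0303,0.0073,0,-0.0073,-0.0303,0.0073,0,0,0,0,0,0,0,0,0]
}}

```text
clock: 3.62
position: [0.4376, -0.0116, 0.0797]
ee_rot: [1.0, -0.026, -0.001, -0.0]
force: [1.2, -0.2, -0.3]
opening: 0.087
grasp_force: 0.0
```

```bash
python3 -c "
from go import *
plan((.438,-.013,.04,-.055,.035),(.438,-.013,.010,-.055,.01))"
```

```text
now 3.62 [0.4376, -0.0116, 0.0797, -0.0515]
spin 0.0035 in 1 -> 0.0035 | shift [np.float64(0.0004), np.float64(0.0013), np.float64(0.0397)] rows 2 [np.float64(0.0002), np.float64(0.0007), np.float64(0.0198)]
spin 0.0 in 1 -> 0.0 | shift [0.0, -0.0, 0.03] rows 3 [0.0, -0.0, 0.01]
```

Request:
{"op": "drive_tool", "data": {
  "deltas": [0,0,0.02,0,0,0,0.02,0,0,0,0.01,0,0,0,0.01,0,0,0,0.01,0,0,0,0,0]
}}

```text
clock: 4.12
position: [0.4391, -0.0145, 0.0088]
ee_rot: [1.0, -0.028, -0.0, 0.0]
force: [0.2, 0.0, -0.2]
opening: 0.0869
grasp_force: 0.0
```

Request:
{"op": "drive_tool", "data": {
  "deltas": [0,0,0,0,0,0,0,0,0,0,0,0,0,0,0,0,0,0,0,0,0,0,0,0,0,0,0,0,0,0,0,0],
  "fingers": 0.05,
  "squeeze": 25
}}

```text
clock: 4.78
position: [0.4387, -0.0131, 0.0104]
ee_rot: [1.0, -0.028, 0.001, 0.0]
force: [0.8, 0.5, 6.5]
opening: 0.0636
grasp_force: 25.0
```

```bash
python3 - <<'E'
from h import *
print(ctrl.get_obs())
o=look(["dock"])
for c in o["dock"]:
    d,m,s=o["dock"][c]; print(c,s,m.sum(),fit([(d,m)],"dock",0,(.438,-.0125,-.055)))
E
```

```text
{'clock': 4.7833, 'joints': array([-2.85650187e-01,  7.06008627e-01,  2.04738844e+00,  2.42459306e-04,
        3.86780657e-01,  1.34012834e+00]), 'joint_vel': array([ 8.43541257e-05, -2.33149843e-04, -3.57267802e-04,  3.87070826e-04,
       -2.22734961e-03, -1.26568432e-03]), 'effort': array([ -0.11646264, -33.79035473,  -2.23943375,  -0.16094478,
        -0.11928995,  -0.06783214]), 'position': array([ 0.43866413, -0.0131107 ,  0.01043733]), 'ee_rot': array([ 9.99618801e-01, -2.75998289e-02,  6.95715975e-04,  1.36326359e-04]), 'force': array([0.78184296, 0.5336544 , 6.46300964]), 'wrist_torque': array([ 0.29571574,  0.00035043, -0.06449511]), 'grasp_force': 24.994314908981323, 'opening': 0.06361280686710173}
missed dock top
side 0.97 542 (array([ 0.43793192, -0.01559333, -0.05927737]), np.float64(0.4434642002457797))
```

Request:
{"op": "drive_tool", "data": {
  "deltas": [0,0,-0.005,0,0,0,-0.01,0,0,0,-0.02,0,0,0,-0.02,0,0,0,-0.015,0,0,0,0,0]
}}

```text
clock: 5.48
position: [0.4393, -0.0133, 0.0819]
ee_rot: [1.0, -0.027, 0.002, 0.001]
force: [0.2, 0.4, -3.5]
opening: 0.0637
grasp_force: 25.0
```

```bash
python3 -c "
from go import *
plan((.581,-.248,.08,.099,.025),(.581,-.248,.0165,.099,.01))"
```

```text
now 5.48 [0.4393, -0.0133, 0.0819, -0.0544]
spin -0.1534 in 2 -> -0.0767 | shift [np.float64(0.1178), np.float64(0.2476), np.float64(0.0019)] rows 11 [np.float64(0.0107), np.float64(0.0225), np.float64(0.0002)]
spin 0.0 in 1 -> 0.0 | shift [0.0, 0.0, 0.0635] rows 7 [0.0, 0.0, 0.0091]
```

Request:
{"op": "drive_tool", "data": {
  "deltas": [0,0,0,-0.0767,0,0,0,-0.0767,0.0054,0.0112,0,0,0.0107,0.0225,0,0,0.0107,0.0225,0,0,0.0107,0.0225,0,0,0.0107,0.0225,0,0,0.0107,0.0225,0,0,0.0107,0.0225,0,0,0.0107,0.0225,0,0,0.0107,0.0225,0,0]
}}

```text
clock: 6.4
position: [0.5475, -0.1962, 0.0784]
ee_rot: [0.999, 0.048, -0.001, -0.0]
force: [0.2, -0.1, -3.9]
opening: 0.0634
grasp_force: 25.0
```

Request:
{"op": "drive_tool", "data": {
  "deltas": [0.0107,0.0225,0,0,0.0107,0.0225,0,0,0.0054,0.0112,0,0,0,0,0,0,0,0,0,0,0,0,0,0]
}}

```text
clock: 6.9
position: [0.578, -0.2467, 0.0784]
ee_rot: [0.999, 0.049, -0.002, -0.001]
force: [-0.3, 0.3, -3.2]
opening: 0.0638
grasp_force: 25.0
```

```bash
python3 -c "
from go import *
plan((.581,-.248,.0165,.099,.01))
from h import *
o=look(['wood_tray','dock'])
import pickle; pickle.dump(o,open('o1.pkl','wb'))
for c in o['dock']:
    d,m,s=o['dock'][c]; print(c,s,m.sum(),fit([(d,m)],'dock',0.071,(.581,-.248,.099)))
"
```

```text
now 6.9 [0.578, -0.2467, 0.0784, 0.0974]
spin -0.0016 in 1 -> -0.0016 | shift [np.float64(0.0028), np.float64(0.0016), np.float64(0.0619)] rows 7 [np.float64(0.0004), np.float64(0.0002), np.float64(0.0088)]
missed wood_tray top
missed dock top
side 0.6 594 (array([ 0.57886792, -0.24485762,  0.09846191]), np.float64(0.6028843970020441))
```

Request:
{"op": "drive_tool", "data": {
  "deltas": [0.0025,0.0015,0.01,0,0,0,0.015,0,0,0,0.015,0,0,0,0.01,0,0,0,0.005,0,0,0,0.002,0,0,0,0.002,0,0,0,0,0,0,0,0,0]
}}

```text
clock: 7.95
position: [0.5829, -0.2493, 0.0214]
ee_rot: [0.999, 0.049, 0.001, 0.0]
force: [0.1, 0.1, -3.5]
opening: 0.0637
grasp_force: 25.0
```

Request:
{"op": "drive_tool", "data": {
  "deltas": [0,0,0.001,0,0,0,0.001,0,0,0,0,0,0,0,0,0]
}}

```text
clock: 8.28
position: [0.5824, -0.249, 0.019]
ee_rot: [0.999, 0.049, 0.0, 0.0]
force: [-0.2, -0.4, -3.7]
opening: 0.0638
grasp_force: 25.0
```

Request:
{"op": "drive_tool", "data": {
  "deltas": [-0.001,-0.0005,0.001,0,0,0,0.001,0,0,0,0.001,0,0,0,0,0,0,0,0,0]
}}

```text
clock: 8.7
position: [0.5813, -0.2485, 0.0157]
ee_rot: [0.999, 0.049, -0.0, -0.0]
force: [0.7, 0.3, -4.9]
opening: 0.0637
grasp_force: 25.0
```

Request:
{"op": "drive_tool", "data": {
  "deltas": [0,0,0.0005,0,0,0,0.0005,0,0,0,0,0,0,0,0,0]
}}

```text
clock: 9.03
position: [0.5814, -0.2486, 0.0155]
ee_rot: [0.999, 0.049, 0.0, 0.0]
force: [-1.2, 0.2, 3.3]
opening: 0.0638
grasp_force: 25.0
```

Request:
{"op": "drive_tool", "data": {
  "deltas": [0,0,0,0,0,0,0,0,0,0,0,0,0,0,0,0,0,0,-0.005,0,0,0,-0.02,0,0,0,-0.03,0,0,0,-0.035,0],
  "fingers": 0.075
}}

```text
clock: 9.7
position: [0.58, -0.2478, 0.1041]
ee_rot: [0.999, 0.049, -0.002, -0.001]
force: [1.5, -1.3, 1.0]
opening: 0.0749
grasp_force: 0.0
```

```bash
python3 -c "
from go import *
plan((.643,-.0125,.08,.035,.035),(.643,-.0125,.004,.035,.015))"
```

```text
now 9.7 [0.58, -0.2478, 0.1041, 0.0983]
spin 0.0633 in 1 -> 0.0633 | shift [np.float64(0.0712), np.float64(-0.2329), np.float64(0.0241)] rows 7 [np.float64(0.0102), np.float64(-0.0333), np.float64(0.0034)]
spin 0.0 in 1 -> 0.0 | shift [0.0, 0.0, 0.076] rows 6 [0.0, 0.0, 0.0127]
```

Request:
{"op": "drive_tool", "data": {
  "deltas": [0,0,0,0.0633,0.0102,-0.0333,0.0034,0,0.0102,-0.0333,0.0034,0,0.0102,-0.0333,0.0034,0,0.0102,-0.0333,0.0034,0,0.0102,-0.0333,0.0034,0,0.0102,-0.0333,0.0034,0,0.0102,-0.0333,0.0034,0,0,0,0,0,0,0,0,0],
  "fingers": 0.087
}}

```text
clock: 10.53
position: [0.6446, -0.0108, 0.081]
ee_rot: [1.0, 0.02, -0.0, 0.0]
force: [-0.4, -0.5, -0.2]
opening: 0.0869
grasp_force: 0.0
```

```bash
python3 - <<'E'
from go import *
plan((.643,-.0125,.04,.035,.02),(.643,-.0125,.004,.035,.015))
from h import *
import pickle
o=look(['wood_tray','dock','bank']); pickle.dump(o,open('o2.pkl','wb'))
for n,i in (('wood_tray',(.581,-.248,.099)),('dock',(.581,-.248,.099)),('bank',(.643,-.0125,.035))):
  for c in o[n]:
    d,m,s=o[n][c]
    p,f=fit([(d,m)],n,.005 if n=='dock' else 0,i); print(n,c,round(float(s),2),m.sum(),np.round(p,4),round(f,3))
for c in('top','side'):
    d=cams.get_image(c); cv2.imwrite(f'pics/{c}1.png',d['pixels'])
E
```

```text
now 10.53 [0.6446, -0.0108, 0.081, 0.0391]
spin 0.0041 in 1 -> 0.0041 | shift [np.float64(-0.0017), np.float64(0.0016), np.float64(0.041)] rows 3 [np.float64(-0.0006), np.float64(0.0005), np.float64(0.0137)]
spin 0.0 in 1 -> 0.0 | shift [0.0, 0.0, 0.036] rows 3 [0.0, 0.0, 0.012]
missed wood_tray top
missed bank top
wood_tray side 0.76 453 [ 0.5715 -0.2496  0.1045] 0.3
dock top 0.55 890 [ 0.5799 -0.2465  0.1095] 0.948
dock side 0.9 742 [ 0.5758 -0.2521  0.1247] 0.838
bank side 0.74 786 [ 0.6447 -0.0151  0.0619] 0.852
```

View pics/side1.png

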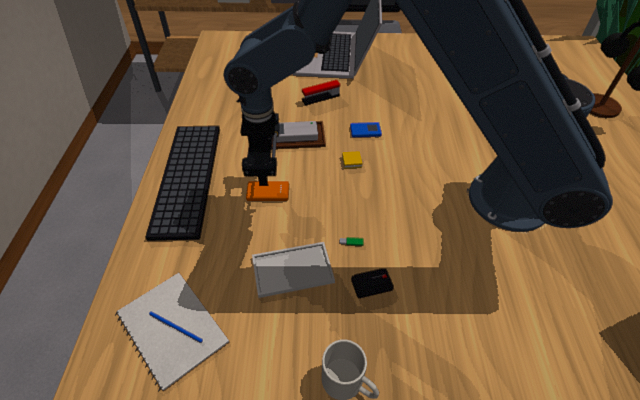

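The side view shows the dock at (300,132), lying flat and centred in the wooden tray at (295,135). The gripper is above the bank at (267,190). Next is the bank grasp.

Request:
{"op": "drive_tool", "data": {
  "deltas": [-0.001,0.001,0.02,0,0,0,0.02,0,0,0,0.015,0,0,0,0.01,0,0,0,0.007,0,0,0,0.004,0,0,0,0,0,0,0,0,0]
}}

```text
clock: 11.7
position: [0.644, -0.0142, 0.0055]
ee_rot: [1.0, 0.018, 0.0, 0.0]
force: [-0.4, -0.2, 0.6]
opening: 0.0871
grasp_force: 0.0
```

Request:
{"op": "drive_tool", "data": {
  "deltas": [0,0,0,0,0,0,0,0,0,0,0,0,0,0,0,0,0,0,0,0,0,0,0,0,0,0,0,0,0,0,0,0],
  "fingers": 0.05,
  "squeeze": 20
}}

```text
clock: 12.37
position: [0.6436, -0.0135, 0.0055]
ee_rot: [1.0, 0.017, 0.0, -0.0]
force: [-0.3, 3.4, 4.7]
opening: 0.0617
grasp_force: 20.0
```

Request:
{"op": "drive_tool", "data": {
  "deltas": [0,0,-0.005,0,0,0,-0.01,0,0,0,-0.02,0,0,0,-0.02,0,0,0,-0.015,0,0,0,-0.01,0,0,0,0,0]
}}

```text
clock: 12.95
position: [0.6452, -0.0148, 0.0877]
ee_rot: [1.0, 0.018, 0.002, 0.001]
force: [0.8, 0.6, -2.7]
opening: 0.0619
grasp_force: 20.0
```

```bash
python3 -c "
from go import *
plan((.581,-.2485,.08,.099,.025))"
```

```text
now 12.95 [0.6452, -0.0148, 0.0877, 0.0352]
spin -0.0638 in 1 -> -0.0638 | shift [np.float64(-0.087), np.float64(0.2262), np.float64(0.0077)] rows 10 [np.float64(-0.0087), np.float64(0.0226), np.float64(0.0008)]
```

Request:
{"op": "drive_tool", "data": {
  "deltas": [0,0,0,-0.0638,-0.0043,0.0113,0,0,-0.0087,0.0226,0,0,-0.0087,0.0226,0,0,-0.0087,0.0226,0,0,-0.0087,0.0226,0,0,-0.0087,0.0226,0,0,-0.0087,0.0226,0,0,-0.0087,0.0226,0,0,-0.0087,0.0226,0,0,-0.0087,0.0226,0,0,-0.0043,0.0113,0,0]
}}

```text
clock: 13.95
position: [0.5777, -0.2512, 0.0841]
ee_rot: [0.999, 0.048, -0.001, 0.0]
force: [-0.2, 0.7, -3.0]
opening: 0.062
grasp_force: 20.0
```

Request:
{"op": "drive_tool", "data": {
  "deltas": [0,0,0.01,0,0,0,0.015,0,0,0,0.01,0,0,0,0.005,0,0,0,0,0,0,0,0,0]
}}

```text
clock: 14.45
position: [0.5793, -0.2465, 0.0444]
ee_rot: [0.999, 0.05, -0.001, -0.0]
force: [0.1, 1.1, -2.3]
opening: 0.0618
grasp_force: 20.0
```

```bash
python3 - <<'E'
from go import *
plan((.581,-.2485,.0365,.099,.01))
from h import *
o=look(['bank'],('side',))
for c in o['bank']:
    d,m,s=o['bank'][c]; z=ctrl.get_obs()['position'][2]-.0055
    print(c,s,m.sum(),fit([(d,m)],'bank',z,(.581,-.248,.099)),o and None)
E
```

```text
now 14.45 [0.5793, -0.2465, 0.0444, 0.0999]
spin 0.0009 in 1 -> 0.0009 | shift [np.float64(0.0015), np.float64(0.0022), np.float64(0.0079)] rows 1 [np.float64(0.0015), np.float64(0.0022), np.float64(0.0079)]
side 0.9 307 (array([ 0.57954165, -0.24619081,  0.07297938]), np.float64(0.440024341868013)) None
```

Request:
{"op": "drive_tool", "data": {
  "deltas": [0.0012,0.0018,0.003,0,0,0,0.0015,0,0,0,0.001,0,0,0,0,0,0,0,0,0]
}}

```text
clock: 14.97
position: [0.5807, -0.2493, 0.0396]
ee_rot: [0.999, 0.049, -0.0, -0.0]
force: [0.2, -0.2, -1.3]
opening: 0.0616
grasp_force: 20.0
```

Request:
{"op": "drive_tool", "data": {
  "deltas": [0,0,0.0005,0,0,0,0,0,0,0,0,0]
}}

```text
clock: 15.22
position: [0.5807, -0.2492, 0.039]
ee_rot: [0.999, 0.049, -0.0, -0.0]
force: [-0.4, -0.0, -1.9]
opening: 0.0621
grasp_force: 20.0
```

Request:
{"op": "drive_tool", "data": {
  "deltas": [0,0,0.0005,0,0,0,0,0,0,0,0,0]
}}

```text
clock: 15.47
position: [0.5807, -0.2492, 0.0385]
ee_rot: [0.999, 0.049, -0.0, -0.0]
force: [1.1, 0.5, -2.6]
opening: 0.0617
grasp_force: 20.0
```

Request:
{"op": "drive_tool", "data": {
  "deltas": [0,-0.0005,0.0005,0,0,0,0.0005,0,0,0,0,0,0,0,0,0]
}}

```text
clock: 15.8
position: [0.5807, -0.2487, 0.0375]
ee_rot: [0.999, 0.049, -0.0, -0.0]
force: [0.3, 0.7, -2.9]
opening: 0.062
grasp_force: 20.0
```

Request:
{"op": "drive_tool", "data": {
  "deltas": [0,0,0.0005,0,0,0,0,0,0,0,0,0]
}}

```text
clock: 16.05
position: [0.5807, -0.2488, 0.037]
ee_rot: [0.999, 0.049, -0.0, -0.0]
force: [0.6, 0.1, -3.4]
opening: 0.0618
grasp_force: 20.0
```

Request:
{"op": "drive_tool", "data": {
  "deltas": [0,0,0.0005,0,0,0,0,0,0,0,0,0]
}}

```text
clock: 16.3
position: [0.5808, -0.2488, 0.0366]
ee_rot: [0.999, 0.049, 0.0, 0.0]
force: [-0.2, 0.0, -2.5]
opening: 0.0617
grasp_force: 20.0
```

Request:
{"op": "drive_tool", "data": {
  "deltas": [0,0,0.0005,0,0,0,0,0,0,0,0,0]
}}

```text
clock: 16.55
position: [0.5808, -0.2488, 0.0365]
ee_rot: [0.999, 0.049, 0.0, 0.0]
force: [-1.4, 0.2, 1.9]
opening: 0.0619
grasp_force: 20.0
```

Request:
{"op": "drive_tool", "data": {
  "deltas": [0,0,0.0004,0,0,0,0,0,0,0,0,0]
}}

```text
clock: 16.8
position: [0.5808, -0.2488, 0.0365]
ee_rot: [0.999, 0.049, 0.0, 0.0]
force: [-1.4, 0.6, 4.8]
opening: 0.0617
grasp_force: 20.0
```

Contact. I'll release, back up and go above the drive (0.3653, -0.2776, yaw ≈ 0.06).

Request:
{"op": "drive_tool", "data": {
  "deltas": [0,0,0,0,0,0,0,0,0,0,0,0,0,0,0,0,0,0,-0.005,0,0,0,-0.02,0,0,0,-0.03,0,0,0,-0.01,0,0,0,0,0],
  "fingers": 0.078
}}

```text
clock: 17.55
position: [0.583, -0.2501, 0.104]
ee_rot: [0.999, 0.049, 0.003, 0.002]
force: [-0.0, -0.7, 0.9]
opening: 0.0779
grasp_force: 0.0
```

```bash
python3 -c "
from go import *
plan((.3655,-.2775,.085,.06,.035))"
```

```text
now 17.55 [0.583, -0.2501, 0.104, 0.099]
spin 0.039 in 1 -> 0.039 | shift [np.float64(-0.2187), np.float64(0.0143), np.float64(0.019)] rows 7 [np.float64(-0.0312), np.float64(0.002), np.float64(0.0027)]
```

Request:
{"op": "drive_tool", "data": {
  "deltas": [0,0,0,0.039,-0.031,0.0018,0.0027,0,-0.031,0.0018,0.0027,0,-0.031,0.0018,0.0027,0,-0.031,0.0018,0.0027,0,-0.031,0.0018,0.0027,0,-0.031,0.0018,0.0027,0,-0.031,0.0018,0.0027,0,0,0,0,0,0,0,0,0],
  "fingers": 0.087
}}

```text
clock: 18.38
position: [0.3631, -0.2737, 0.081]
ee_rot: [1.0, 0.028, -0.001, -0.001]
force: [1.5, -0.5, 0.2]
opening: 0.0868
grasp_force: 0.0
```

```bash
python3 - <<'E'
from go import *
plan((.3655,-.2775,.004,.06,.02))
from h import *
o=look(['drive','bank','dock'])
for n,i,z in (('dock',(.581,-.248,.099),.005),('bank',(.581,-.248,.099),.031),('drive',(.3655,-.2775,.06),0)):
  for c in o[n]:
    d,m,s=o[n][c]
    p,f=fit([(d,m)],n,z,i); print(n,c,round(float(s),2),m.sum(),np.round(p,4),round(f,3))
E
```

```text
now 18.38 [0.3631, -0.2737, 0.081, 0.057]
spin -0.003 in 1 -> -0.003 | shift [np.float64(0.0022), np.float64(0.0039), np.float64(0.077)] rows 4 [np.float64(0.0006), np.float64(0.001), np.float64(0.0192)]
missed drive top
dock top 0.75 176 [ 0.5763 -0.2451  0.1017] 0.197
dock side 0.72 316 [ 0.5817 -0.2518  0.0785] 0.352
bank top 0.79 632 [ 0.5791 -0.2466  0.0755] 0.863
bank side 0.81 553 [ 0.583  -0.252   0.1325] 0.811
drive side 0.74 460 [ 0.366  -0.281   0.0448] 0.926
```

Request:
{"op": "drive_tool", "data": {
  "deltas": [0.0018,0.0025,0.02,0,0,0,0.02,0,0,0,0.015,0,0,0,0.01,0,0,0,0.007,0,0,0,0.003,0,0,0,0,0,0,0,0,0]
}}

```text
clock: 19.45
position: [0.367, -0.2769, 0.007]
ee_rot: [1.0, 0.03, 0.0, 0.0]
force: [0.9, 0.5, 0.1]
opening: 0.0871
grasp_force: 0.0
```

Request:
{"op": "drive_tool", "data": {
  "deltas": [-0.001,0,0.0015,0,0,0,0.0015,0,0,0,0,0,0,0,0,0]
}}

```text
clock: 19.78
position: [0.3659, -0.2769, 0.004]
ee_rot: [1.0, 0.03, 0.0, 0.0]
force: [-1.1, 0.6, -0.4]
opening: 0.087
grasp_force: 0.0
```

Request:
{"op": "drive_tool", "data": {
  "deltas": [0,0,0,0,0,0,0,0,0,0,0,0,0,0,0,0,0,0,0,0,0,0,0,0,0,0,0,0,0,0,0,0,0,0,0,0],
  "fingers": 0.045,
  "squeeze": 15
}}

```text
clock: 20.53
position: [0.3657, -0.2766, 0.0038]
ee_rot: [1.0, 0.03, -0.0, -0.0]
force: [0.2, 0.2, 0.5]
opening: 0.0578
grasp_force: 15.0
```

Request:
{"op": "drive_tool", "data": {
  "deltas": [0,0,-0.005,0,0,0,-0.01,0,0,0,-0.02,0,0,0,-0.025,0,0,0,-0.025,0,0,0,-0.015,0,0,0,0,0]
}}

```text
clock: 21.12
position: [0.3672, -0.2784, 0.1072]
ee_rot: [1.0, 0.03, 0.002, 0.003]
force: [-0.7, -1.0, -1.3]
opening: 0.0576
grasp_force: 15.0
```

```bash
python3 -c "
from go import *
plan((.581,-.2485,.1,.099,.025))
from h import *
o=look(['drive'],('side',))
d,m,s=o['drive']['side']; z=ctrl.get_obs()['position'][2]-.004
print(m.sum(),fit([(d,m)],'drive',z,(.366,-.277,.06)))
"
```

```text
now 21.12 [0.3672, -0.2784, 0.1072, 0.0602]
spin -0.0388 in 1 -> -0.0388 | shift [np.float64(0.2157), np.float64(-0.0086), np.float64(0.0072)] rows 9 [np.float64(0.024), np.float64(-0.001), np.float64(0.0008)]
236 (array([ 0.36839358, -0.28706502,  0.02526434]), np.float64(0.460824427480916))
```

Request:
{"op": "drive_tool", "data": {
  "deltas": [0,0,0,-0.0388,0.012,-0.0005,0,0,0.024,-0.001,0,0,0.024,-0.001,0,0,0.024,-0.001,0,0,0.024,-0.001,0,0,0.024,-0.001,0,0,0.024,-0.001,0,0,0.024,-0.001,0,0,0.024,-0.001,0,0,0.012,-0.0005,0,0,0,0,0,0]
}}

```text
clock: 22.22
position: [0.583, -0.2455, 0.1022]
ee_rot: [0.999, 0.05, 0.001, 0.0]
force: [-0.3, -0.4, -0.6]
opening: 0.0578
grasp_force: 15.0
```

Request:
{"op": "drive_tool", "data": {
  "deltas": [0,0,0.01,0,0,0,0.02,0,0,0,0.01,0,0,0,0.003,0,0,0,0,0,0,0,0,0,0,0,0,0]
}}

```text
clock: 22.8
position: [0.5801, -0.247, 0.0614]
ee_rot: [0.999, 0.049, 0.0, 0.0]
force: [-0.1, 0.1, -0.5]
opening: 0.0582
grasp_force: 15.0
```

Request:
{"op": "drive_tool", "data": {
  "deltas": [0.0006,0.0016,0.002,0,0,0,0.002,0,0,0,0.002,0,0,0,0,0,0,0,0,0]
}}

```text
clock: 23.22
position: [0.5805, -0.248, 0.0547]
ee_rot: [0.999, 0.049, -0.0, -0.0]
force: [-0.8, -0.3, -1.8]
opening: 0.0581
grasp_force: 15.0
```

Request:
{"op": "drive_tool", "data": {
  "deltas": [0,0,0.0005,0,0,0,0,0,0,0,0,0]
}}

```text
clock: 23.47
position: [0.5806, -0.2481, 0.0543]
ee_rot: [0.999, 0.049, 0.0, 0.0]
force: [0.6, -0.1, -1.1]
opening: 0.0576
grasp_force: 15.0
```

Request:
{"op": "drive_tool", "data": {
  "deltas": [0,0.0005,0.0005,0,0,0,0.0005,0,0,0,0,0,0,0,0,0]
}}

```text
clock: 23.8
position: [0.5806, -0.2486, 0.0532]
ee_rot: [0.999, 0.049, -0.0, -0.0]
force: [0.2, -0.6, -1.0]
opening: 0.0577
grasp_force: 15.0
```

Request:
{"op": "drive_tool", "data": {
  "deltas": [0,0,0.0005,0,0,0,0,0,0,0,0,0]
}}

```text
clock: 24.05
position: [0.5807, -0.2486, 0.0528]
ee_rot: [0.999, 0.049, 0.0, 0.0]
force: [0.0, -0.6, 0.7]
opening: 0.0581
grasp_force: 15.0
```

Request:
{"op": "drive_tool", "data": {
  "deltas": [0,0,0.0004,0,0,0,0,0,0,0,0,0]
}}

```text
clock: 24.3
position: [0.5807, -0.2486, 0.0528]
ee_rot: [0.999, 0.049, 0.0, 0.0]
force: [-1.4, 0.9, 3.5]
opening: 0.0576
grasp_force: 15.0
```

Request:
{"op": "drive_tool", "data": {
  "deltas": [0,0,0,0,0,0,0,0,0,0,0,0,0,0,0,0,0,0,-0.005,0,0,0,-0.02,0,0,0,-0.03,0,0,0,-0.01,0,0,0,0,0],
  "fingers": 0.078
}}

```text
clock: 25.05
position: [0.5829, -0.2499, 0.1208]
ee_rot: [0.999, 0.049, 0.003, 0.002]
force: [0.3, 0.4, 0.3]
opening: 0.0776
grasp_force: 0.0
```

```bash
python3 -c "
from go import *
plan((.382,.2615,.1,.262,.035))"
```

```text
now 25.05 [0.5829, -0.2499, 0.1208, 0.0988]
spin -0.1632 in 2 -> -0.0816 | shift [np.float64(-0.0616), np.float64(-0.546), np.float64(0.0208)] rows 16 [np.float64(-0.0038), np.float64(-0.0341), np.float64(0.0013)]
```

Request:
{"op": "drive_tool", "data": {
  "deltas": [0,0,0,-0.0816,0,0,0,-0.0816,-0.0037,-0.034,0.0013,0,-0.0037,-0.034,0.0013,0,-0.0037,-0.034,0.0013,0,-0.0037,-0.034,0.0013,0,-0.0037,-0.034,0.0013,0,-0.0037,-0.034,0.0013,0,-0.0037,-0.034,0.0013,0,-0.0037,-0.034,0.0013,0,-0.0037,-0.034,0.0013,0,-0.0037,-0.034,0.0013,0],
  "fingers": 0.087
}}

```text
clock: 26.05
position: [0.4553, 0.0716, 0.1035]
ee_rot: [0.991, 0.13, -0.001, -0.0]
force: [0.9, 0.9, -1.3]
opening: 0.0869
grasp_force: 0.0
```

Request:
{"op": "drive_tool", "data": {
  "deltas": [-0.0037,-0.034,0.0013,0,-0.0037,-0.034,0.0013,0,-0.0037,-0.034,0.0013,0,-0.0037,-0.034,0.0013,0,-0.0037,-0.034,0.0013,0,-0.0037,-0.034,0.0013,0,0,0,0,0,0,0,0,0,0,0,0,0]
}}

```text
clock: 26.8
position: [0.3822, 0.2613, 0.096]
ee_rot: [0.991, 0.131, -0.001, 0.0]
force: [0.9, 0.7, 0.1]
opening: 0.0874
grasp_force: 0.0
```

```bash
python3 - <<'E'
from go import *
plan((.382,.2615,.005,.262,.035))
from h import *
o=look(['mouse','drive','bank','dock','wood_tray'])
T=(.581,-.248,.099)
for n,i,z in (('wood_tray',T,0),('dock',T,.005),('bank',T,.031),('drive',T,.049),('mouse',(.382,.2615,.262),0)):
  for c in o[n]:
    d,m,s=o[n][c]
    p,f=fit([(d,m)],n,z,i); print(n,c,round(float(s),2),m.sum(),np.round(p,4),round(f,3))
    if c=='top' and n=='drive': cv2.imwrite('pics/top2.png',cv2.resize(d['pixels'][130:230,340:460],None,fx=5,fy=5))
    if c=='side' and n=='drive': cv2.imwrite('pics/side2.png',cv2.resize(d['pixels'][90:180,230:370],None,fx=5,fy=5))
E
```

```text
now 26.8 [0.3822, 0.2613, 0.096, 0.2628]
spin 0.0008 in 1 -> 0.0008 | shift [np.float64(-0.0002), np.float64(-0.0003), np.float64(0.091)] rows 3 [np.float64(-0.0001), np.float64(-0.0001), np.float64(0.0303)]
wood_tray top 0.81 912 [ 0.5794 -0.2446  0.0947] 0.476
wood_tray side 0.66 610 [ 0.5821 -0.2482  0.0959] 0.404
dock top 0.63 27 [ 0.5762 -0.2479 -0.0613] 0.031
dock side 0.74 362 [ 0.5818 -0.2522  0.091 ] 0.408
bank top 0.53 115 [ 0.579  -0.2504  0.0455] 0.154
bank side 0.48 244 [ 0.5812 -0.2528  0.0823] 0.358
drive top 0.56 537 [ 0.5798 -0.2475  0.1005] 0.934
drive side 0.65 460 [ 0.5812 -0.2517  0.0843] 0.905
mouse top 0.43 103 [ 0.3809  0.2401 -0.0023] 0.213
mouse side 0.96 712 [0.3828 0.2598 0.3067] 0.691
```

View pics/side2.png

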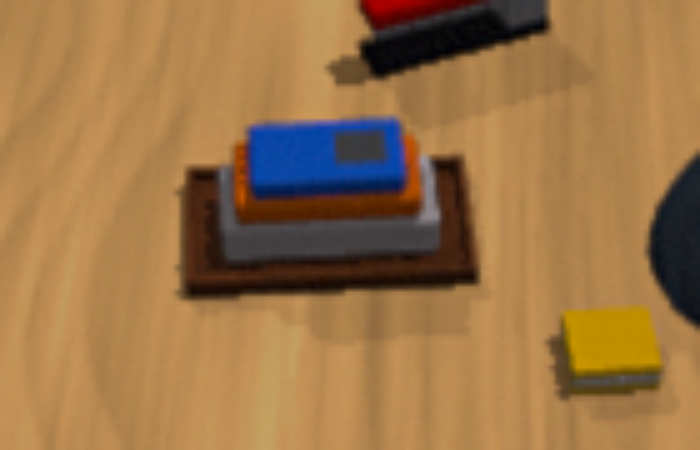

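View pics/top2.png

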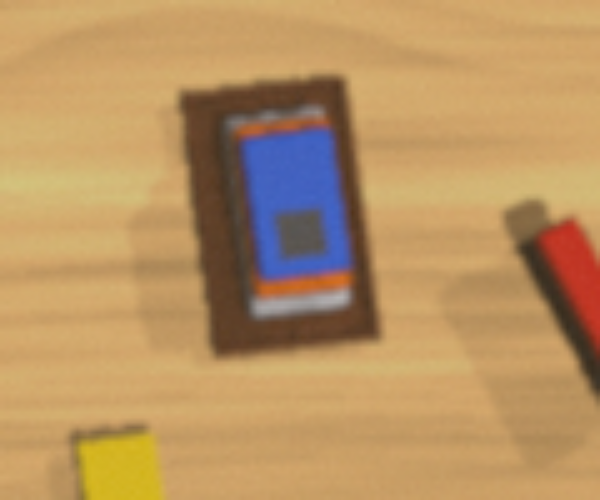

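The crops show the drive flat on the bank and dock, lined up with the tray. Drive centre is at about (295,200) in the top crop. Next is the mouse grasp.

Request:
{"op": "drive_tool", "data": {
  "deltas": [0,0,0.02,0,0,0,0.025,0,0,0,0.02,0,0,0,0.013,0,0,0,0.008,0,0,0,0.004,0,0,0,0,0,0,0,0,0]
}}

```text
clock: 28.07
position: [0.3829, 0.2617, 0.0069]
ee_rot: [0.991, 0.131, 0.0, -0.0]
force: [0.4, 0.7, -0.2]
opening: 0.0869
grasp_force: 0.0
```

Request:
{"op": "drive_tool", "data": {
  "deltas": [0,0,0,0,0,0,0,0,0,0,0,0,0,0,0,0,0,0,0,0,0,0,0,0,0,0,0,0,0,0,0,0,0,0,0,0,0,0,0,0],
  "fingers": 0.042,
  "squeeze": 12
}}

```text
clock: 28.9
position: [0.3828, 0.2616, 0.0067]
ee_rot: [0.991, 0.131, 0.0, -0.0]
force: [0.2, 0.7, 3.9]
opening: 0.0536
grasp_force: 12.0
```

Request:
{"op": "drive_tool", "data": {
  "deltas": [0,0,-0.005,0,0,0,-0.01,0,0,0,-0.02,0,0,0,-0.025,0,0,0,-0.025,0,0,0,-0.025,0,0,0,-0.01,0,0,0,0,0,0,0,0,0]
}}

```text
clock: 29.65
position: [0.3827, 0.2615, 0.1273]
ee_rot: [0.991, 0.131, 0.001, -0.0]
force: [-0.2, 0.1, -0.5]
opening: 0.054
grasp_force: 12.0
```

```bash
python3 - <<'E'
from go import *
plan((.581,-.248,.12,.099,.027))
from h import *
o=look(['mouse'])
for c in o['mouse']:
    d,m,s=o['mouse'][c]; print(c,s,m.sum(),fit([(d,m)],'mouse',ctrl.get_obs()['position'][2]-.0067,(.382,.2615,.262)))
    cv2.imwrite('pics/%s3.png'%c,cv2.resize(d['pixels'][200:320,300:440],None,fx=4,fy=4))
E
```

```text
now 29.65 [0.3827, 0.2615, 0.1273, 0.262]
spin 0.163 in 2 -> 0.0815 | shift [np.float64(0.147), np.float64(0.5266), np.float64(0.0073)] rows 21 [np.float64(0.007), np.float64(0.0251), np.float64(0.0003)]
missed mouse top
side 0.74 403 (array([0.40644492, 0.2502764 , 1.4287538 ]), np.float64(0.3724702789374088))
```

View pics/side3.png

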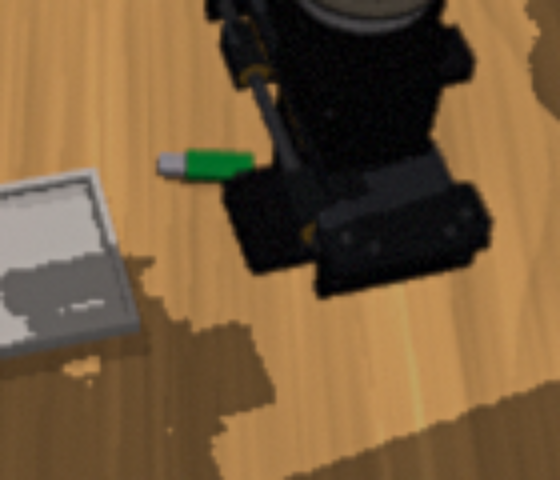

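The gripper hides the mouse in this picture. The 54 mm opening and 12 N grip show it is held, so I'll carry it over.

Request:
{"op": "drive_tool", "data": {
  "deltas": [0,0,0,0.0815,0,0,0,0.0815,0.0035,0.0125,0,0,0.007,0.0251,0,0,0.007,0.0251,0,0,0.007,0.0251,0,0,0.007,0.0251,0,0,0.007,0.0251,0,0,0.007,0.0251,0,0,0.007,0.0251,0,0,0.007,0.0251,0,0,0.007,0.0251,0,0]
}}

```text
clock: 30.85
position: [0.4719, 0.0297, 0.1254]
ee_rot: [0.999, 0.049, -0.001, -0.0]
force: [0.3, -0.1, -0.8]
opening: 0.0539
grasp_force: 12.0
```

Request:
{"op": "drive_tool", "data": {
  "deltas": [0.007,0.0251,0,0,0.007,0.0251,0,0,0.007,0.0251,0,0,0.007,0.0251,0,0,0.007,0.0251,0,0,0.007,0.0251,0,0,0.007,0.0251,0,0,0.007,0.0251,0,0,0.007,0.0251,0,0,0.007,0.0251,0,0,0.007,0.0251,0,0,0.0035,0.0125,0,0]
}}

```text
clock: 31.85
position: [0.5817, -0.2515, 0.1251]
ee_rot: [0.999, 0.049, -0.0, 0.0]
force: [-0.3, -0.5, -1.3]
opening: 0.0538
grasp_force: 12.0
```

Request:
{"op": "drive_tool", "data": {
  "deltas": [0,0,0.01,0,0,0,0.02,0,0,0,0.01,0,0,0,0.005,0,0,0,0,0,0,0,0,0,0,0,0,0,0,0,0,0]
}}

```text
clock: 32.52
position: [0.5816, -0.2484, 0.0825]
ee_rot: [0.999, 0.05, 0.001, 0.001]
force: [0.4, 0.2, -0.8]
opening: 0.0538
grasp_force: 12.0
```

Request:
{"op": "drive_tool", "data": {
  "deltas": [0,0,0.004,0,0,0,0.003,0,0,0,0.002,0,0,0,0.001,0,0,0,0,0,0,0,0,0]
}}

```text
clock: 33.02
position: [0.5809, -0.2484, 0.0714]
ee_rot: [0.999, 0.049, -0.0, -0.0]
force: [0.0, 0.7, -0.9]
opening: 0.0536
grasp_force: 12.0
```

Request:
{"op": "drive_tool", "data": {
  "deltas": [0,0,0.0005,0,0,0,0.0005,0,0,0,0,0,0,0,0,0]
}}

```text
clock: 33.35
position: [0.5809, -0.2484, 0.0706]
ee_rot: [0.999, 0.049, 0.0, 0.0]
force: [0.2, -0.2, -0.9]
opening: 0.0542
grasp_force: 12.0
```

Request:
{"op": "drive_tool", "data": {
  "deltas": [0,0,0.0005,0,0,0,0,0,0,0,0,0]
}}

```text
clock: 33.6
position: [0.5809, -0.2484, 0.07]
ee_rot: [0.999, 0.049, -0.0, -0.0]
force: [-0.4, -0.1, -1.0]
opening: 0.0542
grasp_force: 12.0
```

Request:
{"op": "drive_tool", "data": {
  "deltas": [0,0,0.0005,0,0,0,0,0,0,0,0,0]
}}

```text
clock: 33.85
position: [0.581, -0.2484, 0.0698]
ee_rot: [0.999, 0.049, 0.0, 0.0]
force: [-0.2, -0.2, 0.9]
opening: 0.0543
grasp_force: 12.0
```

Request:
{"op": "drive_tool", "data": {
  "deltas": [0,0,0.0004,0,0,0,0,0,0,0,0,0]
}}

```text
clock: 34.1
position: [0.581, -0.2484, 0.0698]
ee_rot: [0.999, 0.049, 0.0, 0.0]
force: [-1.0, 0.6, 5.2]
opening: 0.0536
grasp_force: 12.0
```

Request:
{"op": "drive_tool", "data": {
  "deltas": [0,0,0,0,0,0,0,0,0,0,0,0,0,0,0,0,0,0,-0.005,0,0,0,-0.02,0,0,0,-0.03,0,0,0,-0.035,0,0,0,-0.02,0,0,0,0,0],
  "fingers": 0.075
}}

```text
clock: 34.93
position: [0.5841, -0.2502, 0.1851]
ee_rot: [0.999, 0.05, 0.005, 0.003]
force: [0.7, 0.1, 0.8]
opening: 0.0749
grasp_force: 0.0
```

Request:
{"op": "drive_tool", "data": {
  "deltas": [0,-0.035,0,0,0,-0.035,0,0,0,-0.035,0,0,0,-0.035,0,0,0,-0.035,0,0,0,-0.035,0,0,0,-0.035,0,0,0,-0.035,0,0,0,-0.035,0,0,0,-0.035,0,0,0,0,0,0,0,0,0,0]
}}

```text
clock: 35.93
position: [0.5454, 0.1017, 0.1785]
ee_rot: [0.999, 0.051, -0.001, 0.0]
force: [-0.1, -0.5, -1.2]
opening: 0.0752
grasp_force: 0.0
```

```bash
python3 - <<'E'
from h import *
print(ctrl.get_obs()['clock'])
o=look(['mouse','drive'])
T=(.581,-.248,.099)
for n,i,z in (('drive',T,.049),('mouse',T,.063)):
  for c in o[n]:
    d,m,s=o[n][c]
    p,f=fit([(d,m)],n,z,i); print(n,c,round(float(s),2),m.sum(),np.round(p,4),round(f,3))
a=cams.get_image('top')['pixels'][130:230,340:460]; b=cams.get_image('side')['pixels'][80:180,240:360]
cv2.imwrite('pics/fin.png',cv2.resize(np.hstack([a,b]),None,fx=3.3,fy=3.3,interpolation=cv2.INTER_CUBIC))
cv2.imwrite('pics/fin_side.png',cams.get_image('side')['pixels'])
E
```

```text
35.9333
missed mouse side
missed drive side
drive top 0.48 56 [ 0.5731 -0.2432  0.1792] 0.098
mouse top 0.87 486 [ 0.5812 -0.2464  0.1228] 0.91
```

View pics/fin.png

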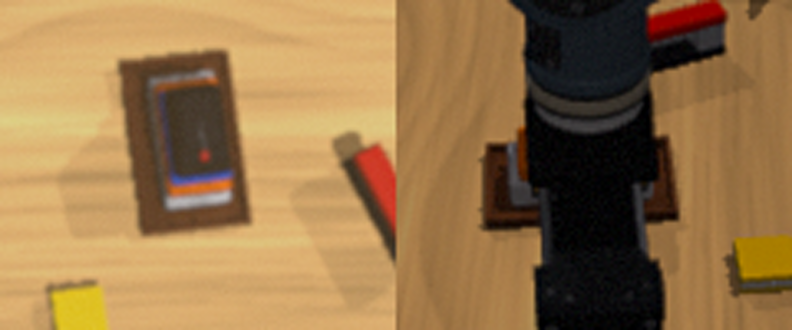

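View pics/fin_side.png

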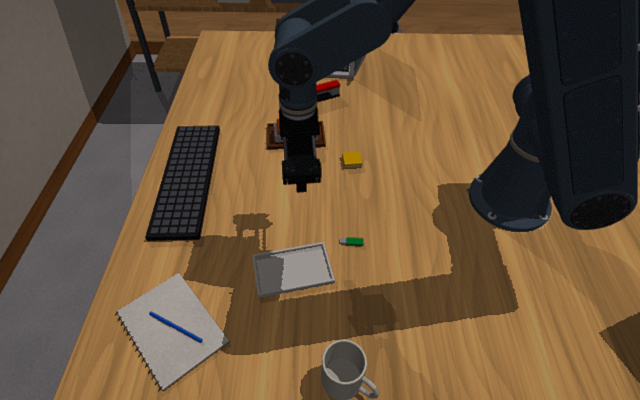

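The top crop shows the black mouse right way up, with its red wheel at (205,156), centred on the blue, orange and silver slabs in the tray. In the side view the mug (344,370), USB stick (352,242) and notes (352,159) are where they started, and the visible part of the stapler (320,90) is too.

```bash
python3 -c "
from plant import workorder
print(workorder.hand_in())"
```

```text
the job is handed in; nothing more can be done
None
```

The job is handed in: dock, power bank, drive and mouse are stacked in that order in the wooden tray, centred to within about 2 mm by the top camera, and the robot took about 36 s; hand-in returned no verdict.

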